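# Put the glue-up tools back in their own trays

### The job

The mallet, the glue bottle and the sanding block have been put back in one another's trays. Use the free rubber mat to park one of them while you sort them out, and finish with each standing upright, flat and in the middle of its own place: the mallet in the round dish, the glue bottle in the square tray, and the sanding block in the oblong tray, lying lengthwise along it. Tip nothing over and leave the screwdriver, the pencil cup and the turned foot where they are.

Things in the scene. Friction and masses are not known exactly. Their poses are not given: they have to be found in the camera images.
- mallet: small turned wooden carver's mallet (loose, about 250 g), standing on its head with the handle straight up: round head 60 mm across and 62 mm high at the bottom, handle 26 mm across rising from it to 150 mm. Origin: centre of its underside; z up the handle. Easily gripped by the handle, 115 mm above the underside. Starts in the oblong tray.
- glue_bottle: closed white plastic glue bottle (loose, about 220 g): round body 52 mm across and 82 mm high, short sloping shoulder, small orange nozzle whose tip is 104 mm high. Origin: centre of its underside; z up. Easily gripped by the body, 68 mm above the underside. Starts in the round dish.
- sanding_block: wooden hand sanding block with a cork sole (loose, about 120 g), 85 mm long (its x), 48 mm wide (its y), 36 mm high, lying on the sole. Origin: centre of its underside; z up. Easily gripped across its width. Starts in the square tray.
- round_dish: dark wooden round dish fixed to the bench, home of the mallet: 128 mm across outside, flat inside 112 mm across, floor 6 mm above the bench, rim 10 mm above the bench. Origin: centre of its underside, on the bench; z up.
- square_tray: dark wooden square tray fixed to the bench, home of the glue bottle: 116 x 116 mm outside, 104 x 104 mm inside, floor 6 mm above the bench, rim 10 mm above the bench. Origin: centre of its underside, on the bench; x and y along its sides.
- oblong_tray: dark wooden oblong tray fixed to the bench, home of the sanding block: outside 150 mm (its x, the long way) x 98 mm (its y), inside 138 x 86 mm, floor 6 mm above the bench, rim 10 mm above the bench. Origin: centre of its underside, on the bench.
- rubber_mat: flat square dark rubber mat without a rim, fixed to the bench, 110 x 110 mm, 6 mm thick; empty at the start, the free spot. Origin: centre of its underside, on the bench; x and y along its sides.
- screwdriver: bystander: a 200 mm screwdriver with a wooden handle and a slim steel blade, lying loose on the bench to the robot's left of the trays, 26 mm high; leave it alone. Origin on its underside; x from the handle to the tip.
- pencil_cup: bystander: empty round steel cup, 72 mm across the rim, 80 mm high, loose on the bench to the robot's right of the trays; leave it alone. Origin: centre of its underside.
- turned_foot: bystander: small turned wooden furniture foot, 60 mm across, 55 mm high, loose on the bench to the right of the trays; leave it alone. Origin: centre of its underside.
Not all that is in view belongs to the job. Leave any turquoise look-alike of the glue_bottle alone.

How it is judged:
By the outcome, as a careful person would: the job done as asked, in the order asked, and still so for the second after the job is handed in, with the robot touching nothing.
It also fails if it takes over 112 s, if anything falls off the work surface, if the arm or the gripper's body presses on something with over 40 N, if the wrist force passes 120 N, or if a joint passes its speed limit or range.

### The arm

A 7-joint arm with a two-finger parallel gripper is mounted at the origin on the work surface. World frame = base frame: x ahead of the robot, y to its left, z up, the work surface at z = 0. Lengths are in m, angles in rad, forces in N, time in s.
With the tool pointing down it reaches from about 0.4 to 0.875 m from the base axis. Payload 19.3 kg.
Tool frame: the origin (TCP) lies on the centre line of the jaws, within the pads' length; the fingertips stand 14 mm ahead of it and the grasp point (between the pads) lies 5 mm behind it (bot.tip_extent is the distance from the TCP to the fingertips, in m); z points along the fingers, y is the line along which they close (so a half turn about z gives the same grasp; the last joint's range is limited). The gripper opens to 85 mm and grips with 20 to 120 N. Pads are 22 mm wide; open, the fingers measure 114 mm over their backs; the gripper's body (76 mm by 85 mm) begins 54 mm behind the grasp point. The pads swing forward as they close: fully open they stand 13 mm farther back than shut.
Start: joints at [1.243, 0.521, -0.036, 1.599, 0.021, 1.021, -0.113], TCP at [0.159, -0.604, 0.245] pointing down, gripper open.
Joint ranges: [-2.91, 2.91], [-0.3, 2.13], [-1.5, 1.42], [0.17, 2.43], [-1.26, 4.41], [0.16, 1.93], [-2.52, 2.52]. Speed limits (rad/s): [1.89, 1.89, 2.39, 2.39, 3.01, 3.01, 3.01].

### API

Orientations are given as [roll, pitch, yaw] about the fixed x, y, z axes, in that order (R = Rz(yaw) Ry(pitch) Rx(roll)).
In Python, from workcell import monitor, grab_frame, camera_model, bot gives the robot as it stands.
- The arm moves only by the tool move_arm, never from a script. Its argument "moves" is a list of rows, each a list of 4 numbers: the shift along the world's x, y, z in mm, then the turn about the world's z in rad. A call has 1 to 12 rows; each row is the pose to reach, as a shift and turn from the pose commanded when the call began; what a row does not reach only later rows make up. A row lasts 1/8 s, in which the tool goes at most 62.5 mm and 10.7 degrees, less where a joint would pass 70% of its speed; a pose out of reach is approached as far as the arm can. A call with a gripper value outside its range is refused whole. "gripper" is the opening, from 0 (shut) to 1 (fully open), set as the call begins (left out, the last holds). The fingers move at their own pace and stop on an object; "newtons" is the grip in N (left out, the last holds). Time passes only in rows, so rows that repeat a pose let the fingers close. It gives the time, the measured TCP pose, the force, the opening and the grip force at its end, in the units of the state.
- monitor.observe(): the state, without advancing time (a new reading comes with each control period).
- grab_frame(name): name is "scene" or "side" or "wrist"; returns the picture (480x640x3 uint8, blue, green, red); there is no depth.
- camera_model(name): a dict with "vfov" (degrees; the focal length in pixels is half the picture's height over the tangent of half this angle, whatever the lens; pixels are square), "cx", "cy" (the principal point, pixels), "R" (3x3) and "t" (3): a world point X has camera coordinates R X + t; the wrist camera has in their place "T_tool_cam" (4x4, takes a point from camera to tool coordinates, whose origin is the TCP and whose axes are the flange's). Camera axes: x right, y down, z forward; pixel columns grow to the right and rows downward; lengths in m; the calibration is good to about 2 mm. A picture is of the moment at which its call begins: read the wrist's pose just before it. camera_model takes no time and is no camera call.
- bot.job_done(): hands the job in; it is judged then, once.
The state is a dict: "clock": time; "qpos": joint angles; "qd": joint speeds; "joint_efforts": joint torques, N m; "position": TCP position; "tool_rot": TCP orientation; "force": force on the tool from outside, world axes, zero at the start; "moment": the same for the moment, N m; "grip_width": finger opening in m; "finger_force": force on a finger pad.
Only numpy, scipy, OpenCV 4.12 (cv2) and the standard library are available. Lean on these libraries where they do the work, as an engineer would, in place of code of your own. Each camera call takes 0.05 s, during which the arm holds its last target. There are 200 camera calls.

## Working session

There is one attempt and no reset: what is moved stays moved. The work goes in short steps, Python scripts to look and compute and a tool call to move; the robot and the scene stay as the last step left them, time stands still between calls to the robot, and variables do not carry over. Pictures are saved under pics/ and viewed, at most 14 in all, crops included, and the job is handed in when it is done.

Besides the shell and the picture viewer there is one more tool, called as name([rows], argument=value, ...), one row to a line, values as JSON. move_arm: Moves the arm, as the interface text tells. Its arguments: {"type":"object","properties":{"moves":{"type":"array","items":{"type":"array","items":{"type":"number"}}},"gripper":{"type":"number"},"newtons":{"type":"number"}},"required":["moves"]}

```bash
mkdir -p pics; ls
python3 - <<'E'
from workcell import monitor, grab_frame, camera_model, bot
import cv2, numpy as np
s=monitor.observe(); print(s)
for n in ("scene","side"):
    cv2.imwrite(f"pics/{n}0.png",grab_frame(n)); print(n,camera_model(n))
print(camera_model("wrist"))
E
```

```text
pics
{'clock': 0.0, 'qpos': array([ 1.242832  ,  0.52203554, -0.03635225,  1.59998718,  0.02119365,
        1.0211336 , -0.11281456]), 'qd': array([-5.48915935e-04,  9.55331044e-04,  3.90799518e-04,  9.41273948e-04,
        8.86913195e-04, -6.60403284e-05, -6.62056096e-05]), 'joint_efforts': array([ 3.03495392e-05, -9.27098823e+01,  1.97974496e+00, -3.69922936e+01,
        1.77159469e-02,  8.20741203e-03,  5.48107198e-05]), 'position': array([ 0.15922157, -0.60404092,  0.2447195 ]), 'tool_rot': array([-3.14041561e+00,  6.74712125e-05,  2.57757687e-01]), 'force': array([-0.04163513,  0.73342189,  0.05187915]), 'moment': array([0.05798357, 0.01298828, 0.02675281]), 'finger_force': 0.0, 'grip_width': 0.08579117142095431}
scene {'vfov': 55.1951422766117, 'cx': 320.1479243690572, 'cy': 241.78798917945747, 'R': array([[-0.84874515,  0.52862239,  0.01378511],
       [ 0.42509508,  0.69756526, -0.57679882],
       [-0.31452478, -0.48369522, -0.81676991]]), 't': array([ 0.52176742, -0.21811054,  1.28822214])}
side {'vfov': 46.21409012106999, 'cx': 322.70922138015794, 'cy': 252.90924848661294, 'R': array([[-0.94656303, -0.32251149, -0.0021835 ],
       [-0.24975557,  0.73727617, -0.62773084],
       [ 0.20406025, -0.59364147, -0.7784274 ]]), 't': array([0.57658339, 0.19495388, 1.08655649])}
{'vfov': 68.1824027069806, 'cx': 318.65196411917253, 'cy': 236.7888761698364, 'T_tool_cam': array([[-6.37312298e-04, -9.63674400e-01, -2.67079097e-01,
         6.79069286e-02],
       [ 9.99999771e-01, -5.53284898e-04, -3.89868249e-04,
         5.62485310e-04],
       [ 2.27935220e-04, -2.67079284e-01,  9.63674532e-01,
        -1.28762268e-01],
       [ 0.00000000e+00,  0.00000000e+00,  0.00000000e+00,
         1.00000000e+00]])}
```

View pics/scene0.png

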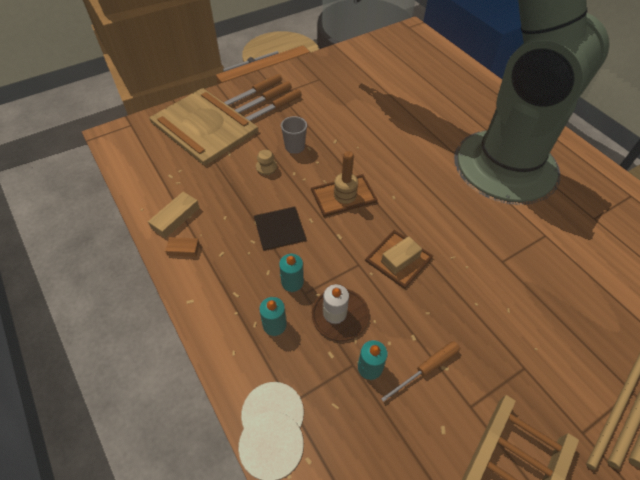

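View pics/side0.png

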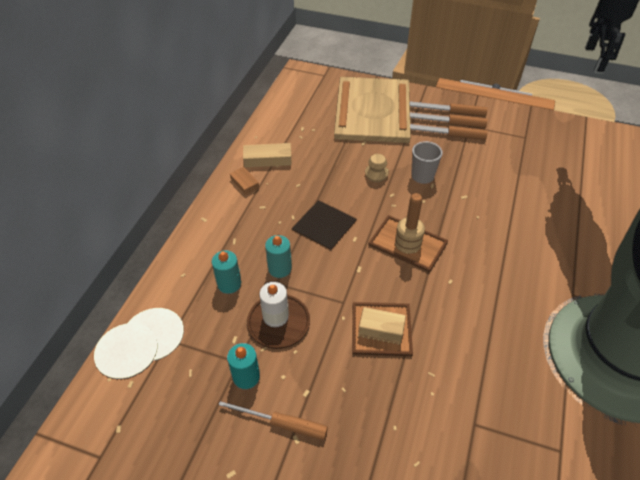

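Both views agree. The white bottle, at scene (336,303) and side (274,303), is standing in the round dish. The turquoise ones at scene (291,273), (273,316) and (372,360) are the look-alikes. The mallet is in the oblong tray at scene (345,190), the block is in the square tray at (402,255), and the mat is at (280,228). Next I'll measure with masks and check them on one crop.

```bash
cat > h.py <<'E'
import numpy as np, cv2
from workcell import monitor, grab_frame, camera_model, bot
from scipy.spatial.transform import Rotation as Ro
def cam(n, st=None):
    m=camera_model(n); f=240/np.tan(np.radians(m["vfov"]/2))
    if n=="wrist":
        T=np.eye(4); T[:3,:3]=Ro.from_euler("xyz",st["tool_rot"]).as_matrix(); T[:3,3]=st["position"]
        W=T@m["T_tool_cam"]; return f,m["cx"],m["cy"],W[:3,:3],W[:3,3]
    R=m["R"]; return f,m["cx"],m["cy"],R.T,-R.T@m["t"]
def plane(c,px,z):
    f,cx,cy,R,o=c; px=np.atleast_2d(px).astype(float)
    d=np.c_[(px[:,0]-cx)/f,(px[:,1]-cy)/f,np.ones(len(px))]@R.T
    return (o+d*((z-o[2])/d[:,2])[:,None])[:,:2]
def proj(c,X):
    f,cx,cy,R,o=c; p=(np.atleast_2d(X)-o)@R
    return np.c_[f*p[:,0]/p[:,2]+cx,f*p[:,1]/p[:,2]+cy]
def blob(mask,seed):
    """largest contour of the component nearest the seed pixel"""
    n,l,s,ce=cv2.connectedComponentsWithStats(mask.astype(np.uint8))
    ys,xs=np.nonzero(mask); i=np.argmin((xs-seed[0])**2+(ys-seed[1])**2)
    k=(l==l[ys[i],xs[i]]).astype(np.uint8)
    c=max(cv2.findContours(k,cv2.RETR_EXTERNAL,cv2.CHAIN_APPROX_NONE)[0],key=cv2.contourArea)
    return c[:,0,:],k
E
python3 - <<'E'
from h import *
seeds={"scene":dict(mat=(280,228),obl=(320,195),sq=(377,262),dish=(320,318)),"side":dict(mat=(324,225),obl=(385,240),sq=(360,350),dish=(258,330))}
for n in seeds:
    im=cv2.imread(f"pics/{n}0.png"); hsv=cv2.cvtColor(im,cv2.COLOR_BGR2HSV)
    for k,s in seeds[n].items(): print(n,k,im[s[1],s[0]],hsv[s[1],s[0]])
    print("bench",hsv[265,330],hsv[230,400])
a=cv2.imread("pics/scene0.png")[140:350,240:450]; b=cv2.imread("pics/side0.png")[180:370,230:460]
a=cv2.resize(a,(400,400),interpolation=3); b=cv2.resize(b,(400,330),interpolation=3)
o=np.zeros((400,800,3),np.uint8); o[:,:400]=a; o[:330,400:]=b; cv2.imwrite("pics/crop1.png",o)
E
```

```text
scene mat [35 41 51] [11 80 51]
scene obl [ 51  89 136] [ 13 159 136]
scene sq [ 55  94 144] [ 13 158 144]
scene dish [38 56 86] [ 11 142  86]
bench [ 13 137 134] [ 13 136 103]
side mat [38 45 54] [13 76 54]
side obl [ 84 132 195] [ 13 145 195]
side sq [ 54  84 126] [ 13 146 126]
side dish [40 63 98] [ 12 151  98]
bench [ 13 127 166] [ 17 112 162]
```

View pics/crop1.png

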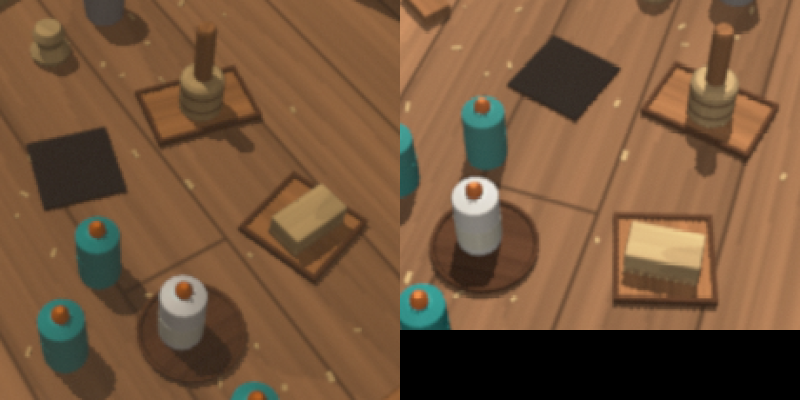

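The crop confirms the only white bottle is in the round dish, the mallet is in the oblong tray and the block is in the square tray. The rim corners are clear in both views, so I'll cast rays from them.

Run:
```python
from h import *
L=lambda p:np.array(p)/1.905+[240,140]
Rr=lambda p:(np.array(p)-[400,0])/1.738+[230,180]
D=dict(obl=([(136,98),(237,69),(260,123),(163,144)],[(676,65),(778,105),(747,158),(642,112)],.008),
sq=([(296,175),(367,225),(317,280),(241,229)],[(613,213),(714,213),(717,304),(614,306)],.008),
mat=([(28,143),(108,129),(126,189),(46,208)],[(555,38),(620,70),(574,119),(509,80)],.006),
block=([(323,187),(346,212),(296,249),(272,224)],[(630,225),(704,236),(703,256),(625,249)],.042))
for k,(a,b,z) in D.items():
    for n,p in (("scene",L(a)),("side",Rr(b))):
        X=plane(cam(n),p,z); e=np.roll(X,-1,0)-X
        print(k,n,(X.mean(0)*1000).round(),"len",(np.linalg.norm(e,axis=1)*1000).round(),"ang",np.degrees(np.arctan2(e[:,1],e[:,0])).round(1))
for n,sd in (("scene",(336,292)),("side",(272,289))):
    im=cv2.imread(f"pics/{n}0.png"); h=cv2.cvtColor(im,cv2.COLOR_BGR2HSV); c=cam(n)
    c1,k=blob((h[...,0]<14)&(h[...,1]>190)&(h[...,2]>110),sd); m=cv2.moments(k,True)
    print("nozzle",n,m["m00"],(plane(c,(m["m10"]/m["m00"],m["m01"]/m["m00"]),.10)*1000).round())
for n,p in (("scene",L([(206,29)])),("side",Rr([(724,29)]))): print("mallet top",n,(plane(cam(n),p,.156)*1000).round())
for n,p in (("scene",L([(137,331),(247,331)])),("side",Rr([(430,244),(538,244)]))):
    X=plane(cam(n),p,.009);print("dish",n,(X*1000).round(), (X.mean(0)*1000).round())
for nm,a,b in (("cup",(294,135),(426,163)),("foot",(265,162),(377,168)),("t1",(291,280),(278,262)),("t2",(273,322),(227,277)),("t3",(372,366),(243,370)),("driverh",(440,360),(300,425)),("tip",(384,401),(222,404))):
    z=.0 if nm in("driverh","tip") else .035
    print(nm,*[(plane(cam(n),p,z)*1000).round() for n,p in (("scene",a),("side",b))])
```

```text
obl scene [ 459. -130.] len [154. 103. 137.  89.] ang [169.6  72.6 -15.9 -97.4]
obl side [ 453. -135.] len [144.  99. 146.  95.] ang [ 169.8   78.4  -11.7 -102.5]
sq scene [454. 101.] len [112. 107. 113. 114.] ang [ 104.8   16.1  -71.5 -164.2]
sq side [451.  97.] len [119. 121. 114. 123.] ang [-161.3  104.8   20.   -72.6]
mat scene [ 650. -130.] len [109. 102. 105. 109.] ang [ 161.5   72.8  -15.  -105.2]
mat side [ 649. -130.] len [105. 104. 108.  97.] ang [ 164.5   72.5  -19.2 -109.4]
block scene [460. 108.] len [44. 85. 43. 87.] ang [  90.8    7.   -85.7 -172.6]
block side [453.  98.] len [83. 26. 86. 32.] ang [-171.4  101.2   12.7  -83.6]
nozzle scene 29.0 [[664. 136.]]
nozzle side 1.0 [[663. 143.]]
mallet top scene [[ 459. -130.]]
mallet top side [[ 454. -132.]]
dish scene [[707. 114.]
 [600. 181.]] [654. 147.]
dish side [[712. 167.]
 [594. 127.]] [653. 147.]
cup [[ 468. -375.]] [[ 469. -374.]]
foot [[ 588. -323.]] [[ 578. -319.]]
t1 [[711.  30.]] [[699.  28.]]
t2 [[793.  99.]] [[784.  98.]]
t3 [[672. 285.]] [[667. 282.]]
driverh [[533. 341.]] [[538. 333.]]
tip [[682. 347.]] [[687. 341.]]
```

Each tray agrees between the two views to within 6 mm. I'll survey once from above with the wrist camera, then reach for the mallet.

move_arm([
  [60, 100, 40, -0.06],
  [120, 200, 60, -0.13],
  [180, 300, 80, -0.2],
  [240, 400, 100, -0.26],
  [300, 500, 115, -0.26],
  [361, 604, 115, -0.26],
  [361, 604, 115, -0.26],
  [361, 604, 115, -0.26],
  [361, 604, 115, -0.26],
  [361, 604, 115, -0.26],
  [361, 604, 115, -0.26],
  [361, 604, 115, -0.26],
], gripper=1)

```text
clock: 1.6
position: [0.5212, 0.003, 0.3603]
tool_rot: [-3.141, 0.0, 0.001]
force: [-0.3, -0.7, 0.4]
grip_width: 0.0854
finger_force: 0.0
```

move_arm([
  [0, 0, 0, 0],
  [0, 0, 0, 0],
  [0, 0, 0, 0],
  [0, 0, 0, 0],
])

```text
clock: 2.1
position: [0.5201, -0.0011, 0.3604]
tool_rot: [3.141, -0.0, -0.003]
force: [0.5, -0.6, 0.3]
grip_width: 0.0852
finger_force: 0.0
```

Run:
```python
from h import *
s=monitor.observe(); print(s["clock"],s["position"],s["tool_rot"],s["qpos"])
np.save("st1.npy",dict(position=s["position"],tool_rot=s["tool_rot"]),allow_pickle=True)
cv2.imwrite("pics/w1.png",grab_frame("wrist"))
```

```text
2.1 [ 0.52010961 -0.00108378  0.36039257] [ 3.14137810e+00 -1.33022541e-04 -3.44925403e-03] [ 0.19360491  0.26271965 -0.38203717  1.70275159  0.10448333  1.19606189
 -1.78910705]
```

View pics/w1.png

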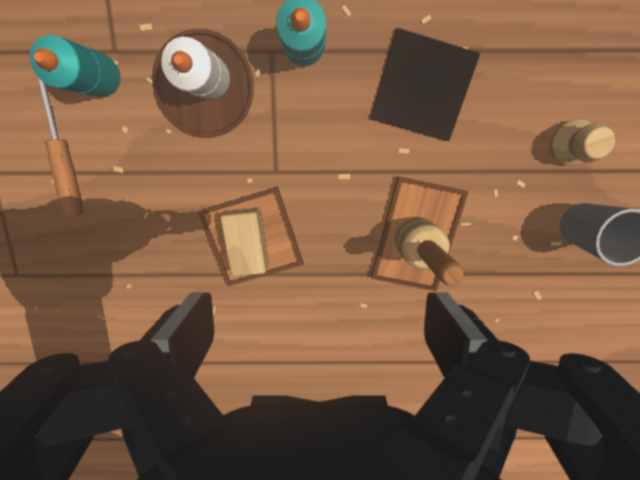

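The wrist view shows all the trays: square (200,212)-(302,262), oblong (397,177)-(437,288), mat (398,28)-(449,141), dish around (204,83). The block's top is at (244,243) and the mallet's handle end is at (452,270).

Run:
```python
from h import *
st=np.load("st1.npy",allow_pickle=True).item(); c=cam("wrist",st)
im=cv2.imread("pics/w1.png"); h=cv2.cvtColor(im,cv2.COLOR_BGR2HSV)
def show(k,X):
    e=np.roll(X,-1,0)-X; print(k,(X.mean(0)*1000).round(1),"len",(np.linalg.norm(e,axis=1)*1000).round(),"ang",np.degrees(np.arctan2(e[:,1],e[:,0])).round(1))
show("sq",plane(c,[(200,212),(277,188),(302,262),(229,284)],.008))
show("obl",plane(c,[(397,177),(467,192),(437,288),(370,275)],.008))
for nm,mask,sd,z in (("mat",h[...,2]<62,(425,85),.006),("block",(h[...,0]>13)&(h[...,2]>150)&(h[...,1]<140)&(h[...,1]>70),(244,243),.042)):
    p,k=blob(mask,sd); b=cv2.boxPoints(cv2.minAreaRect((plane(c,p,z)*1e4).astype(np.float32)))/1e4; show(nm,b); print(cv2.boundingRect(p))
p=plane(c,[(154,80),(254,86),(190,29),(208,136)],.009); print("dish",p*1000, (p[:2].mean(0)*1000), (p[2:].mean(0)*1000))
print("mallet top",plane(c,(452,271),.156)*1000,"mallet head L/R z=.03", plane(c,[(399,243),(450,248)],.045)*1000)
print("nozzle",plane(c,(180,61),.105)*1000, plane(c,(181,63),.104)*1000)
# projections of known corners for a check of the oblong rim
print(proj(c,[[.457,-.131,.008]]))
o=cv2.resize(im[170:300,190:480],(800,359),interpolation=2); cv2.imwrite("pics/crop2.png",o)
```

```text
sq [453.9  92.7] len [112. 111. 112. 112.] ang [ -73.1 -163.2  107.4   16.8]
obl [ 457.1 -140. ] len [ 99. 144. 101. 144.] ang [-102.1  168.5   78.1  -12.6]
mat [ 653.9 -134.7] len [101. 107. 101. 107.] ang [ -15.1   74.9  164.9 -105.1]
(381, 30, 98, 102)
block [453.7  96. ] len [53. 85. 53. 85.] ang [ -84.4    5.6   95.6 -174.4]
(221, 212, 48, 65)
dish [[659.59496039 204.11872915]
 [652.10906093  79.29704081]
 [716.38160506 153.29401439]
 [591.90704816 142.40975213]] [655.85201066 141.70788498] [654.14432661 147.85188326]
mallet top [[ 459.72342262 -134.78697725]] mallet head L/R z=.03 [[ 456.22343492 -106.12209542]
 [ 449.11598749 -173.3747104 ]]
nozzle [[662.55550253 135.02237415]] [[660.93502868 134.5825408 ]]
[[410.98899279 234.93027613]]
```

View pics/crop2.png

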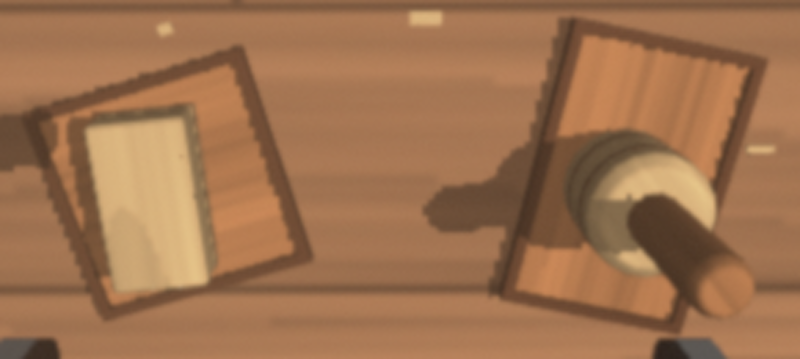

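The crop shows the block's top and the mallet's handle end clearly. The wrist and fixed views differ by about 4 mm in y, so I'll hover over the mallet and refine there.

move_arm([
  [-20, -40, -30, 0],
  [-40, -80, -60, 0],
  [-63, -133, -100, 0],
  [-63, -133, -100, 0],
  [-63, -133, -100, 0],
  [-63, -133, -100, 0],
  [-63, -133, -100, 0],
  [-63, -133, -100, 0],
])

```text
clock: 3.15
position: [0.4576, -0.1329, 0.2606]
tool_rot: [3.142, -0.0, -0.001]
force: [0.3, 0.7, 0.1]
grip_width: 0.0852
finger_force: 0.0
```

```bash
cat >> h.py <<'E'
def snap(name):
    s=monitor.observe(); st=dict(position=s["position"],tool_rot=s["tool_rot"]); im=grab_frame("wrist")
    cv2.imwrite(f"pics/{name}.png",im); np.save(f"{name}.npy",st,allow_pickle=True); print(s["clock"],s["position"].round(4),s["tool_rot"].round(3),s["qpos"].round(2)); return st,im
E
python3 -c "
from h import *
snap('w2')"
```

```text
3.15 [ 0.4576 -0.1329  0.2606] [ 3.142e+00 -0.000e+00 -1.000e-03] [ 0.41  0.28 -0.31  1.95  0.1   0.93 -1.52]
```

View pics/w2.png

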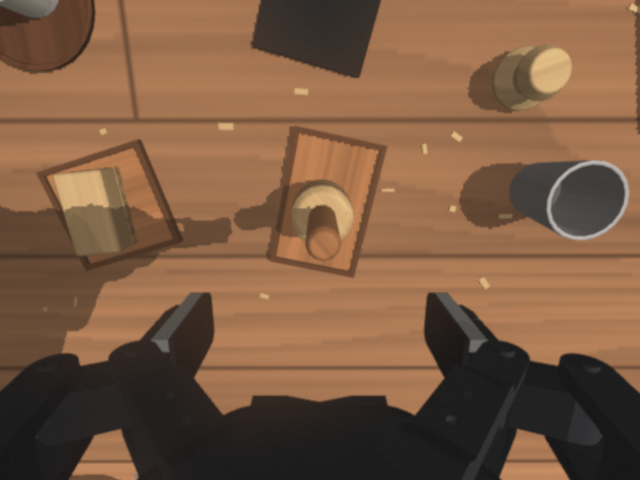

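The mallet is centred in the view. Its handle end is at about (323,241), with the oblong tray corners at (293,126), (386,147), (355,276) and (268,257).

Run:
```python
from h import *
st=np.load("w2.npy",allow_pickle=True).item(); c=cam("wrist",st)
im=cv2.imread("pics/w2.png"); h=cv2.cvtColor(im,cv2.COLOR_BGR2HSV)
print("mallet",plane(c,(323,241),.156)*1000, "head",plane(c,[(292,212),(353,212)],.055)*1000)
def show(k,X):
    e=np.roll(X,-1,0)-X; print(k,(X.mean(0)*1000).round(1),"len",(np.linalg.norm(e,axis=1)*1000).round(),"ang",np.degrees(np.arctan2(e[:,1],e[:,0])).round(1))
show("obl",plane(c,[(293,126),(386,147),(355,276),(268,257)],.008))
show("sq",plane(c,[(38,174),(140,140),(183,242),(87,269)],.008))
show("block",plane(c,[(53,176),(118,167),(134,246),(78,255)],.042))
```

```text
mallet [[ 458.04847724 -136.2255063 ]] head [[ 457.83814175 -107.62668532]
 [ 457.72229361 -166.17391801]]
obl [ 456.2 -140.3] len [ 99. 147. 102. 145.] ang [-102.3  168.7   76.8  -12.5]
sq [452.8  92.1] len [119. 115. 118. 113.] ang [ -73.  -163.3  105.8   17.1]
block [455.4  88.9] len [65. 80. 60. 81.] ang [ -82.5 -177.    99.2    6.7]
```

move_arm([
  [0, -1, -30, 0],
  [0, -2, -60, 0],
  [0, -2, -85, 0],
  [0, -2, -90, 0],
  [0, -2, -90, 0],
  [0, -2, -90, 0],
])

```text
clock: 3.95
position: [0.4578, -0.1354, 0.1712]
tool_rot: [3.141, -0.001, -0.002]
force: [0.0, 0.2, 0.3]
grip_width: 0.0853
finger_force: 0.0
```

Run:
```python
from h import *
st,im=snap('w3')
a=cv2.resize(im,(400,300),interpolation=3)
b=grab_frame("scene")[90:240,270:430]; d=grab_frame("side")[130:280,330:490]
o=np.zeros((600,800,3),np.uint8); o[:300,:400]=a; o[:300,400:720]=cv2.resize(b,(320,300),interpolation=3); o[300:,400:720]=cv2.resize(d,(320,300),interpolation=3)
cv2.imwrite("pics/m3.png",o)
```

```text
3.95 [ 0.4578 -0.1354  0.1712] [ 3.141e+00 -1.000e-03 -2.000e-03] [ 0.39  0.41 -0.28  2.04  0.17  0.71 -1.58]
```

View pics/m3.png

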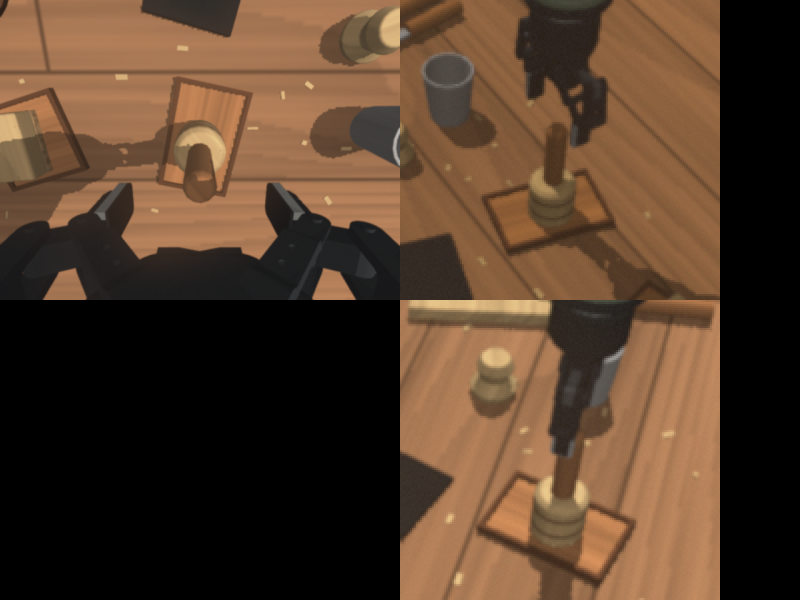

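The handle end is at wrist pixel (320,299), midway between the fingers. That confirms the wrist calibration, and the fixed views read about 4 mm high in y.

Run:
```python
from h import *
st=np.load("w3.npy",allow_pickle=True).item(); c=cam("wrist",st)
print(plane(c,[(320,299)],.156)*1000, plane(c,[(320,278),(320,323),(294,300),(346,300)],.156)*1000)
im=cv2.imread("pics/w3.png")[255:345,270:370]; h=cv2.cvtColor(im,cv2.COLOR_BGR2HSV)
print(h[::9,50]); print(h[45,::10])
```

```text
[[ 457.36698984 -136.4497342 ]] [[ 467.33482441 -136.46888875]
 [ 445.54791832 -136.42702226]
 [ 456.91743669 -124.92349134]
 [ 456.85014606 -147.97407021]]
[[ 14 133  98]
 [ 13 131  99]
 [ 13 135 113]
 [ 13 140 153]
 [ 12 133 111]
 [ 13 137 110]
 [ 13 133 107]
 [ 13 137 117]
 [ 13 129 180]
 [ 13 128 170]]
[[ 13 129 172]
 [ 13 130 145]
 [ 12 133 109]
 [ 13 136 114]
 [ 13 133 109]
 [ 13 137 110]
 [ 13 137 112]
 [ 13 136 109]
 [ 13 143 185]
 [ 11 137 108]]
```

move_arm([
  [0, 0, -15, 0],
  [0, 0, -30, 0],
  [0, 0, -45, 0],
  [0, 0, -54, 0],
  [0, 0, -54, 0],
  [0, 0, -54, 0],
])

```text
clock: 4.85
position: [0.4575, -0.1353, 0.1165]
tool_rot: [3.142, -0.0, -0.002]
force: [0.5, -0.2, 0.5]
grip_width: 0.085
finger_force: 0.0
```

move_arm([
  [0, -1, 0, 0],
  [0, -1, 0, 0],
  [0, -1, 0, 0],
  [0, -1, 0, 0],
  [0, -1, 0, 0],
  [0, -1, 0, 0],
  [0, -1, 0, 0],
  [0, -1, 0, 0],
], gripper=0, newtons=40)

```text
clock: 5.85
position: [0.4574, -0.1362, 0.1165]
tool_rot: [-3.142, -0.0, -0.002]
force: [-0.5, 2.3, 5.5]
grip_width: 0.0248
finger_force: 39.2
```

move_arm([
  [0, 0, 5, 0],
  [0, 0, 15, 0],
  [0, 0, 30, 0],
  [0, 0, 40, 0],
  [0, 0, 40, 0],
])

```text
clock: 6.48
position: [0.4577, -0.1366, 0.1573]
tool_rot: [3.141, -0.002, -0.002]
force: [-0.3, 0.3, -3.2]
grip_width: 0.0249
finger_force: 39.6
```

move_arm([
  [20, 0, 5, 0],
  [55, 0, 10, 0],
  [95, 0, 10, 0],
  [135, 0, 10, 0],
  [175, 1, 10, 0],
  [195, 1, 5, 0],
  [195, 1, 0, 0],
  [195, 1, -10, 0],
  [195, 1, -20, 0],
  [195, 1, -30, 0],
  [195, 1, -37, 0],
  [195, 1, -37, 0],
])

```text
clock: 7.98
position: [0.652, -0.1353, 0.1187]
tool_rot: [-3.141, 0.001, -0.002]
force: [-0.2, 0.9, -3.6]
grip_width: 0.025
finger_force: 39.5
```

move_arm([
  [0, 0, -1.5, 0],
  [0, 0, -2.5, 0],
  [0, 0, -2.5, 0],
  [0, 0, -2.5, 0],
])

```text
clock: 8.48
position: [0.6524, -0.1354, 0.1169]
tool_rot: [3.142, -0.0, -0.002]
force: [-0.6, 0.1, -2.0]
grip_width: 0.025
finger_force: 39.6
```

move_arm([
  [0, 0, -0.5, 0],
  [0, 0, -1, 0],
  [0, 0, -1, 0],
  [0, 0, -1, 0],
])

```text
clock: 8.98
position: [0.6527, -0.1353, 0.1166]
tool_rot: [3.141, -0.001, -0.002]
force: [-2.0, 0.7, 7.9]
grip_width: 0.0252
finger_force: 40.5
```

move_arm([
  [0, 0, 0, 0],
  [0, 0, 0, 0],
  [0, 0, 0, 0],
  [0, 0, 0, 0],
  [0, 0, 0, 0],
  [0, 0, 0, 0],
  [0, 0, 20, 0],
  [0, 0, 50, 0],
  [0, 0, 80, 0],
  [0, 0, 110, 0],
  [0, 0, 110, 0],
  [0, 0, 110, 0],
], gripper=1)

```text
clock: 10.48
position: [0.6522, -0.1353, 0.2263]
tool_rot: [3.142, -0.0, -0.002]
force: [-0.1, -0.0, -0.5]
grip_width: 0.0853
finger_force: 0.0
```

move_arm([
  [-50, 50, 0, 0.02],
  [-100, 100, -10, 0.05],
  [-150, 150, -30, 0.08],
  [-198, 200, -50, 0.11],
  [-198, 228, -56, 0.11],
  [-198, 228, -56, 0.11],
  [-198, 228, -56, 0.11],
  [-198, 228, -56, 0.11],
  [-198, 228, -56, 0.11],
  [-198, 228, -56, 0.11],
])

```text
clock: 11.72
position: [0.4545, 0.0922, 0.1698]
tool_rot: [3.142, -0.0, 0.107]
force: [0.3, 0.0, 0.6]
grip_width: 0.0856
finger_force: 0.0
```

Run:
```python
from h import *
st,im=snap('w4')
```

```text
11.725 [0.4545 0.0922 0.1698] [ 3.142 -0.     0.107] [-0.04  0.4  -0.36  2.07  0.21  0.71 -2.  ]
```

View pics/w4.png

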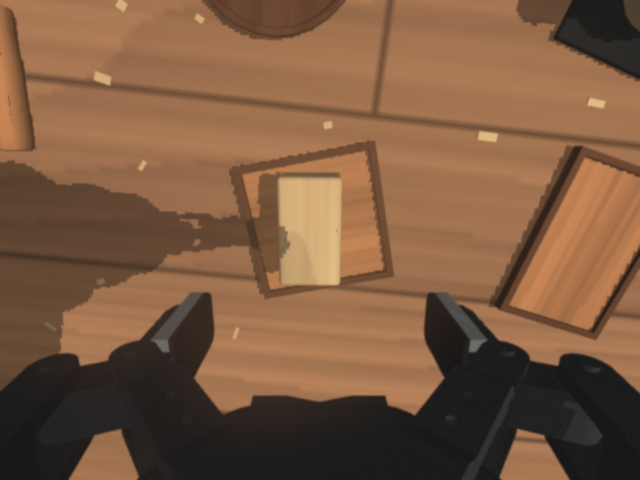

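The block's top is at (278,177)-(341,286) and the square tray's corners are (231,171), (373,142), (392,275) and (265,298).

Run:
```python
from h import *
st=np.load("w4.npy",allow_pickle=True).item(); c=cam("wrist",st)
def show(k,X):
    e=np.roll(X,-1,0)-X; print(k,(X.mean(0)*1000).round(1),"len",(np.linalg.norm(e,axis=1)*1000).round(),"ang",np.degrees(np.arctan2(e[:,1],e[:,0])).round(1))
show("sq",plane(c,[(231,171),(373,142),(392,275),(265,298)],.008))
show("block",plane(c,[(278,177),(341,177),(341,286),(281,287)],.042))
```

```text
sq [452.1  94.4] len [116. 115. 114. 114.] ang [ -72.7 -163.2  107.2   17.7]
block [452.9  97.9] len [45. 84. 47. 85.] ang [ -83.9 -173.    97.1    5.9]
```

move_arm([
  [-1, 5, -20, 0],
  [-1, 5, -50, 0],
  [-1, 5, -80, 0],
  [-1, 5, -110, 0],
  [-1, 5, -130, 0],
  [-1, 5, -139, 0],
  [-1, 5, -139, 0],
  [-1, 5, -139, 0],
])

```text
clock: 12.78
position: [0.4537, 0.0977, 0.0315]
tool_rot: [-3.141, -0.001, 0.108]
force: [-0.8, 0.6, 0.6]
grip_width: 0.0854
finger_force: 0.0
```

move_arm([
  [0, 0, 0, 0],
  [0, 0, 0, 0],
  [0, 0, 0, 0],
  [0, 0, 0, 0],
  [0, 0, 0, 0],
  [0, 0, 0, 0],
  [0, 0, 0, 0],
], gripper=0, newtons=30)

```text
clock: 13.65
position: [0.4535, 0.0977, 0.0312]
tool_rot: [-3.142, -0.001, 0.108]
force: [-1.8, -0.0, 8.8]
grip_width: 0.0477
finger_force: 30.0
```

move_arm([
  [0, 0, 5, 0],
  [0, 0, 15, 0],
  [0, 0, 30, 0],
  [0, 0, 45, 0],
  [0, 0, 50, 0],
  [0, 0, 50, 0],
])

```text
clock: 14.4
position: [0.4535, 0.0976, 0.0812]
tool_rot: [-3.141, -0.001, 0.107]
force: [1.0, -0.3, -2.0]
grip_width: 0.0477
finger_force: 31.8
```

move_arm([
  [0, -20, 5, -0.03],
  [0, -60, 10, -0.1],
  [1, -100, 10, -0.17],
  [2, -140, 10, -0.24],
  [3, -180, 10, -0.32],
  [3, -220, 10, -0.32],
  [3, -237, 5, -0.32],
  [3, -237, 0, -0.32],
  [3, -237, 0, -0.32],
  [3, -237, 0, -0.32],
])

```text
clock: 15.65
position: [0.4565, -0.1382, 0.0807]
tool_rot: [-3.141, 0.0, -0.21]
force: [0.0, 0.5, -1.3]
grip_width: 0.0478
finger_force: 31.8
```

move_arm([
  [0, 0, -15, 0],
  [0, 0, -30, 0],
  [0, 0, -42, 0],
  [0, 0, -47, 0],
  [0, 0, -48, 0],
  [0, 0, -48, 0],
])

```text
clock: 16.4
position: [0.4565, -0.1394, 0.033]
tool_rot: [3.142, -0.0, -0.212]
force: [-0.8, -0.4, -1.0]
grip_width: 0.0473
finger_force: 31.8
```

move_arm([
  [0, -0.5, -1, 0],
  [0, -0.5, -1.5, 0],
  [0, -0.5, -1.5, 0],
  [0, -0.5, -1.5, 0],
])

```text
clock: 16.9
position: [0.4564, -0.1398, 0.0313]
tool_rot: [-3.142, -0.0, -0.212]
force: [0.3, -0.4, -2.2]
grip_width: 0.0474
finger_force: 31.8
```

move_arm([
  [0, 0, 0, 0],
  [0, 0, 0, 0],
  [0, 0, 0, 0],
  [0, 0, 0, 0],
  [0, 0, 0, 0],
  [0, 0, 20, 0],
  [0, 0, 60, 0],
  [0, 0, 100, 0],
  [0, 0, 140, 0],
  [0, 0, 140, 0],
  [0, 0, 140, 0],
], gripper=1)

```text
clock: 18.27
position: [0.4561, -0.1399, 0.171]
tool_rot: [3.142, 0.0, -0.212]
force: [-0.5, 0.8, -0.8]
grip_width: 0.0857
finger_force: 0.0
```

Run:
```python
from h import *
st,im=snap('w5')
cv2.imwrite("pics/w5c.png",cv2.resize(im[80:320,200:440],(600,600),interpolation=2))
```

```text
18.275 [ 0.4561 -0.1399  0.171 ] [ 3.142  0.    -0.212] [ 0.41  0.41 -0.3   2.04  0.18  0.72 -1.79]
```

View pics/w5c.png

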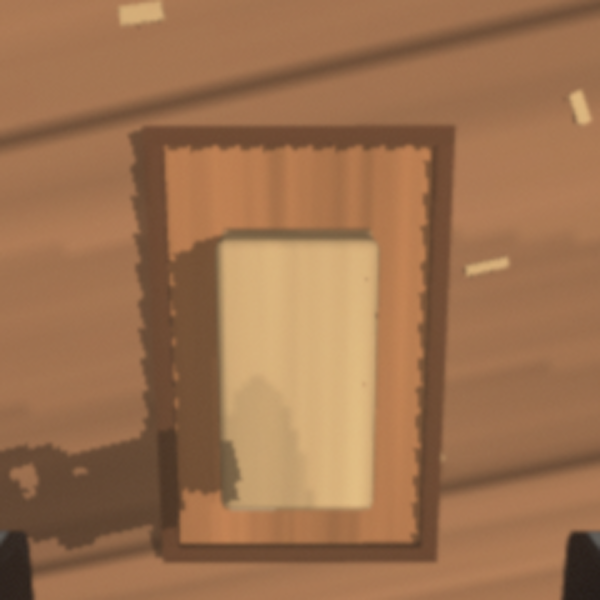

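The block stands flat and aligned in the tray. The crop has the rim corners at (143,128), (455,126), (436,560) and (163,560), and the block's top at (219,238)-(372,508).

Run:
```python
from h import *
st=np.load("w5.npy",allow_pickle=True).item(); c=cam("wrist",st)
f=lambda p:np.array(p)/2.5+[200,80]
def show(k,X):
    e=np.roll(X,-1,0)-X; print(k,(X.mean(0)*1000).round(1),"len",(np.linalg.norm(e,axis=1)*1000).round(),"ang",np.degrees(np.arctan2(e[:,1],e[:,0])).round(1)); return X.mean(0)
a=show("rim",plane(c,f([(143,128),(455,126),(436,560),(163,560)]),.010))
i=show("floor",plane(c,f([(165,148),(431,148),(417,543),(180,544)]),.008))
b=show("block",plane(c,f([(219,238),(377,238),(372,508),(226,508)]),.042))
th=-.212;R=np.array([[np.cos(th),np.sin(th)],[-np.sin(th),np.cos(th)]])
print("offset in tray axes mm",R@(b-a)*1000,R@(b-i)*1000)
```

```text
rim [ 455.4 -140.9] len [ 98. 149.  98. 148.] ang [-101.8  167.9   77.8  -12.1]
floor [ 455.1 -140.5] len [ 84. 137.  85. 137.] ang [-102.2  168.    78.1  -12.2]
block [ 456.6 -140.9] len [45. 84. 46. 84.] ang [-102.2  168.1   77.8  -12. ]
offset in tray axes mm [1.18435994 0.29233208] [ 1.60975121 -0.03676263]
```

Block centred to within 1.6 mm and aligned. Next is the bottle.

move_arm([
  [20, 30, 30, 0.03],
  [55, 75, 60, 0.08],
  [90, 120, 60, 0.12],
  [125, 170, 60, 0.17],
  [160, 220, 60, 0.21],
  [199, 279, 50, 0.21],
  [199, 279, 50, 0.21],
  [199, 279, 50, 0.21],
  [199, 279, 50, 0.21],
  [199, 279, 50, 0.21],
  [199, 279, 50, 0.21],
  [199, 279, 50, 0.21],
])

```text
clock: 19.82
position: [0.6553, 0.1388, 0.2215]
tool_rot: [-3.142, -0.0, -0.003]
force: [-0.6, -0.0, 0.0]
grip_width: 0.0853
finger_force: 0.0
```

Run:
```python
from h import *
st,im=snap('w6')
cv2.imwrite("pics/w6c.png",cv2.resize(im[80:330,190:450],(780,750)[:2],interpolation=2)[:600])
```

```text
19.825 [0.6553 0.1388 0.2215] [-3.142e+00 -0.000e+00 -3.000e-03] [-0.06  0.64 -0.38  1.48  0.25  1.07 -2.07]
```

View pics/w6c.png

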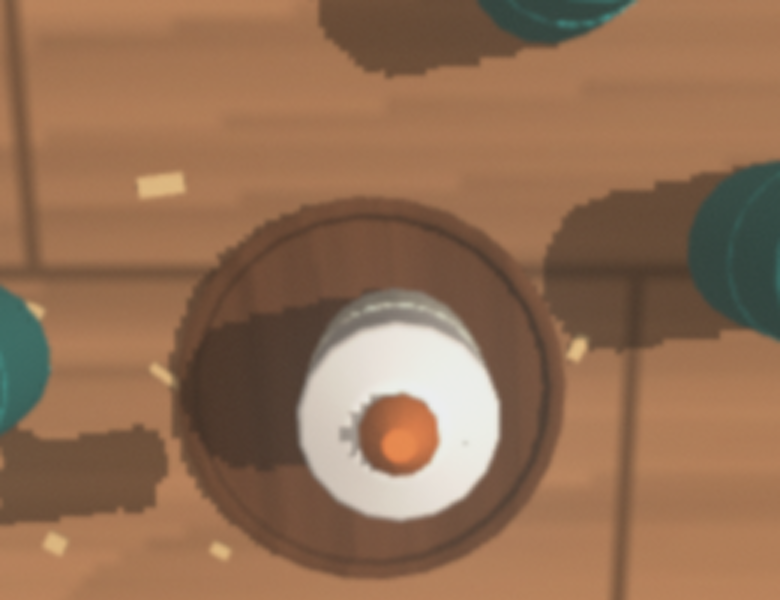

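The white bottle's body circle is centred at crop (399,421) and its nozzle tip is at (400,445). The dish's outer edge spans x 172–565 and y 197–578.

Run:
```python
from h import *
st=np.load("w6.npy",allow_pickle=True).item(); c=cam("wrist",st)
f=lambda p:np.array(p)/3+[190,80]
for k,p,z in (("tip",[(400,445)],.110),("bodyLR",[(298,420),(500,420)],.088),("bodyTB",[(399,323),(399,520)],.088),("rimLR",[(172,390),(565,390)],.009),("rimTB",[(369,197),(369,578)],.009),("inLR",[(190,390),(549,390)],.009),("inTB",[(369,215),(369,563)],.009)):
    X=plane(c,f(p),z)*1000; print(k,X.round(1).tolist(),X.mean(0).round(1))
```

```text
tip [[662.9, 135.2]] [662.9 135.2]
bodyLR [[664.0, 160.7], [663.8, 109.6]] [663.9 135.1]
bodyTB [[688.4, 135.1], [637.3, 135.1]] [662.8 135.1]
rimLR [[656.2, 208.3], [655.8, 80.1]] [656.  144.2]
rimTB [[717.0, 143.6], [590.6, 144.5]] [653.8 144. ]
inLR [[656.2, 202.4], [655.8, 85.3]] [656.  143.9]
inTB [[711.5, 143.6], [596.0, 144.5]] [653.8 144. ]
```

move_arm([
  [4, -2, -10, 0],
  [8, -3.5, -40, 0],
  [8, -3.5, -70, 0],
  [8, -3.5, -100, 0],
  [8, -3.5, -130, 0],
  [8, -3.5, -150, 0],
  [8, -3.5, -152, 0],
  [8, -3.5, -152, 0],
  [8, -3.5, -152, 0],
])

```text
clock: 21.0
position: [0.6639, 0.1358, 0.0704]
tool_rot: [-3.141, -0.002, -0.002]
force: [0.2, -1.3, -0.3]
grip_width: 0.0853
finger_force: 0.0
```

move_arm([
  [0, 0, 0, 0],
  [0, 0, 0, 0],
  [0, 0, 0, 0],
  [0, 0, 0, 0],
  [0, 0, 0, 0],
  [0, 0, 0, 0],
  [0, 0, 0, 0],
], gripper=0, newtons=35)

```text
clock: 21.88
position: [0.6636, 0.1357, 0.0699]
tool_rot: [-3.141, -0.001, -0.002]
force: [-1.3, -0.2, 6.1]
grip_width: 0.0507
finger_force: 36.0
```

move_arm([
  [0, 0, 5, 0],
  [0, 0, 15, 0],
  [0, 0, 30, 0],
  [0, 0, 45, 0],
  [0, 0, 55, 0],
  [0, 0, 55, 0],
  [0, 0, 55, 0],
])

```text
clock: 22.75
position: [0.6631, 0.1355, 0.1239]
tool_rot: [3.141, 0.001, -0.002]
force: [-0.2, -0.1, -1.9]
grip_width: 0.051
finger_force: 36.8
```

move_arm([
  [-20, -4, 0, 0],
  [-60, -12, 0, 0],
  [-100, -20, 0, 0],
  [-140, -28, 0, 0],
  [-180, -36, 0, 0],
  [-205, -41, 0, 0],
  [-211, -41.5, 0, 0],
  [-211, -41.5, -5, 0],
  [-211, -41.5, -20, 0],
  [-211, -41.5, -35, 0],
  [-211, -41.5, -45, 0],
  [-211, -41.5, -50, 0],
])

```text
clock: 24.25
position: [0.452, 0.0942, 0.0733]
tool_rot: [3.141, 0.001, -0.002]
force: [0.1, -0.2, -2.2]
grip_width: 0.0511
finger_force: 36.8
```

move_arm([
  [0, 0, -2, 0],
  [0, 0, -4, 0],
  [0, 0, -4, 0],
  [0, 0, -4, 0],
])

```text
clock: 24.75
position: [0.4524, 0.0941, 0.0705]
tool_rot: [-3.142, -0.0, -0.002]
force: [-0.0, -0.6, -2.8]
grip_width: 0.0511
finger_force: 36.8
```

move_arm([
  [0, 0, -0.5, 0],
  [0, 0, -1, 0],
  [0, 0, -1, 0],
  [0, 0, -1, 0],
])

```text
clock: 25.25
position: [0.4526, 0.0942, 0.0698]
tool_rot: [-3.142, -0.001, -0.002]
force: [-2.9, 0.5, 11.9]
grip_width: 0.051
finger_force: 38.0
```

move_arm([
  [0, 0, 0, 0],
  [0, 0, 0, 0],
  [0, 0, 0, 0],
  [0, 0, 0, 0],
  [0, 0, 0, 0],
  [0, 0, 0, 0],
  [0, 0, 20, 0],
  [0, 0, 60, 0],
  [0, 0, 110, 0],
  [0, 0, 140, 0],
  [0, 0, 140, 0],
  [0, 0, 140, 0],
], gripper=1)

```text
clock: 26.75
position: [0.4521, 0.0939, 0.2088]
tool_rot: [3.141, 0.0, -0.002]
force: [-0.5, -1.3, -0.7]
grip_width: 0.0852
finger_force: 0.0
```

Run:
```python
from h import *
st,im=snap('w7')
cv2.imwrite("pics/w7c.png",cv2.resize(im[120:320,190:450],(780,600),interpolation=2))
```

```text
26.75 [0.4521 0.0939 0.2088] [ 3.141e+00  0.000e+00 -2.000e-03] [ 0.03  0.34 -0.45  2.04  0.2   0.81 -2.11]
```

View pics/w7c.png

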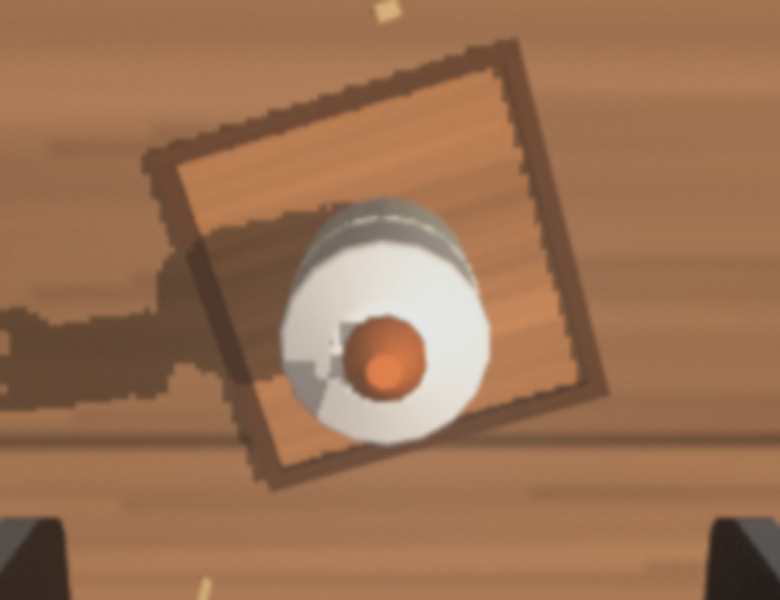

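The bottle stands in the square tray, body circle at crop (386,342). The rim corners are (144,155), (516,40), (607,393) and (270,490).

Run:
```python
from h import *
st=np.load("w7.npy",allow_pickle=True).item(); c=cam("wrist",st)
f=lambda p:np.array(p)/3+[190,120]
for k,p,z in (("tip",[(385,370)],.110),("bodyLR",[(281,342),(491,342)],.088),("bodyTB",[(386,240),(386,445)],.088),("rim",[(144,155),(516,40),(607,393),(270,490)],.010),("floor",[(176,165),(494,66),(580,382),(282,469)],.008)):
    X=plane(c,f(p),z)*1000; print(k,X.mean(0).round(1),np.linalg.norm(np.roll(X,-1,0)-X,axis=1).round())
# mallet/mat from fixed views
```

```text
tip [452.4  93.8] [0.]
bodyLR [453.   93.5] [51. 51.]
bodyTB [452.2  93.5] [52. 52.]
rim [452.8  94.1] [117. 114. 115. 115.]
floor [452.6  94.5] [101. 104. 102. 104.]
```

Bottle centred to within 1 mm. I'll go back for the mallet, which I left at (652,-135).

move_arm([
  [40, -45, 10, 0],
  [80, -90, 10, 0],
  [120, -135, 10, 0],
  [160, -180, 5, 0],
  [200, -229, 0, 0],
  [200, -229, 0, 0],
  [200, -229, 0, 0],
  [200, -229, 0, 0],
  [200, -229, 0, 0],
  [200, -229, 0, 0],
])

```text
clock: 28.05
position: [0.6523, -0.1344, 0.2096]
tool_rot: [3.141, -0.0, -0.002]
force: [0.3, -0.2, 0.4]
grip_width: 0.0851
finger_force: 0.0
```

Run:
```python
from h import *
st,im=snap('w8')
cv2.imwrite("pics/w8c.png",cv2.resize(im[80:340],(800,325),interpolation=3))
```

```text
28.05 [ 0.6523 -0.1344  0.2096] [ 3.141e+00 -0.000e+00 -2.000e-03] [ 0.33  0.64 -0.34  1.5   0.23  1.04 -1.64]
```

View pics/w8c.png

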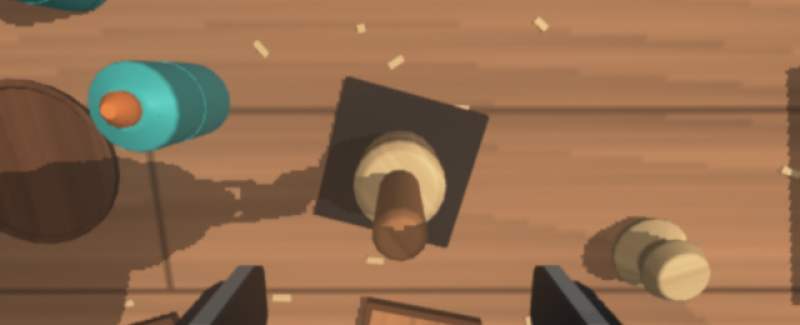

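The mallet stands on the mat with its handle end at crop (400,233), midway between the fingers.

move_arm([
  [0, 0, -20, 0],
  [0, 0, -45, 0],
  [0, 0, -70, 0],
  [0, 0, -87, 0],
  [0, 0, -92.5, 0],
  [0, 0, -92.5, 0],
  [0, 0, -92.5, 0],
])

```text
clock: 28.98
position: [0.6528, -0.1349, 0.1176]
tool_rot: [3.141, -0.001, -0.002]
force: [0.4, -0.1, 0.3]
grip_width: 0.0852
finger_force: 0.0
```

move_arm([
  [0, 0, 0, 0],
  [0, 0, 0, 0],
  [0, 0, 0, 0],
  [0, 0, 0, 0],
  [0, 0, 0, 0],
  [0, 0, 0, 0],
  [0, 0, 0, 0],
  [0, 0, 0, 0],
], gripper=0, newtons=40)

```text
clock: 29.98
position: [0.6524, -0.135, 0.117]
tool_rot: [3.141, -0.0, -0.002]
force: [-1.2, 0.0, 6.3]
grip_width: 0.0249
finger_force: 39.7
```

move_arm([
  [0, 0, 5, 0],
  [0, 0, 20, 0],
  [0, 0, 40, 0],
  [0, 0, 70, 0],
  [0, 0, 100, 0],
  [0, 0, 130, 0],
  [0, 0, 130, 0],
  [0, 0, 130, 0],
])

```text
clock: 30.98
position: [0.652, -0.1348, 0.2467]
tool_rot: [3.142, 0.0, -0.002]
force: [-0.2, -0.4, -3.0]
grip_width: 0.025
finger_force: 39.6
```

move_arm([
  [-10, 20, 0, 0],
  [-25, 60, 0, 0],
  [-35, 100, 0, 0],
  [-40, 140, 0, 0],
  [-35, 180, 0, 0],
  [-20, 220, 0, 0],
  [-5, 255, 0, 0],
  [2, 279, 0, 0],
  [2, 279, 0, 0],
  [2, 279, 0, 0],
  [2, 279, -10, 0],
  [2, 279, -25, 0],
])

```text
clock: 32.48
position: [0.6543, 0.1433, 0.2211]
tool_rot: [3.141, -0.0, -0.003]
force: [-0.1, -0.3, -3.3]
grip_width: 0.0252
finger_force: 39.9
```

move_arm([
  [0, 0, -20, 0],
  [0, 0, -45, 0],
  [0, 0, -70, 0],
  [0, 0, -90, 0],
  [0, 0, -100, 0],
  [0, 0, -102, 0],
  [0, 0, -102, 0],
  [0, 0, -102, 0],
])

```text
clock: 33.48
position: [0.6547, 0.1442, 0.1206]
tool_rot: [-3.141, -0.001, -0.002]
force: [-0.2, 0.2, -2.9]
grip_width: 0.0254
finger_force: 39.8
```

move_arm([
  [0, 0, -1, 0],
  [0, 0, -2, 0],
  [0, 0, -3, 0],
  [0, 0, -3, 0],
  [0, 0, -3, 0],
])

```text
clock: 34.1
position: [0.6544, 0.1442, 0.117]
tool_rot: [-3.141, -0.0, -0.002]
force: [-1.2, -0.6, 5.0]
grip_width: 0.0247
finger_force: 40.4
```

move_arm([
  [0, 0, -0.5, 0],
  [0, 0, -1, 0],
  [0, 0, -1, 0],
  [0, 0, -1, 0],
])

```text
clock: 34.6
position: [0.6547, 0.1443, 0.117]
tool_rot: [-3.141, -0.001, -0.002]
force: [-3.8, -1.5, 15.9]
grip_width: 0.0245
finger_force: 41.8
```

Contact made. I'll ease off, release and rise, then move aside and check from the fixed cameras.

move_arm([
  [0, 0, 1, 0],
  [0, 0, 1, 0],
  [0, 0, 1, 0],
])

```text
clock: 34.98
position: [0.6545, 0.1442, 0.117]
tool_rot: [-3.141, -0.0, -0.002]
force: [-1.7, -2.8, 6.2]
grip_width: 0.0249
finger_force: 40.7
```

move_arm([
  [0, 0, 0, 0],
  [0, 0, 0, 0],
  [0, 0, 0, 0],
  [0, 0, 0, 0],
  [0, 0, 0, 0],
  [0, 0, 0, 0],
  [0, 0, 20, 0],
  [0, 0, 50, 0],
  [0, 0, 80, 0],
  [0, 0, 100, 0],
  [0, 0, 100, 0],
  [0, 0, 100, 0],
], gripper=1)

```text
clock: 36.48
position: [0.654, 0.144, 0.2161]
tool_rot: [3.141, 0.001, -0.002]
force: [-0.7, 0.4, -0.0]
grip_width: 0.0852
finger_force: 0.0
```

Run:
```python
from h import *
st,im=snap('w9')
o=np.zeros((600,800,3),np.uint8); o[:]=0
o[:300,:400]=cv2.resize(im,(400,300),interpolation=3)
o[300:,:400]=cv2.resize(im[100:325,170:470],(400,300),interpolation=2)
o[:300,400:]=cv2.resize(grab_frame("scene")[100:340,180:500],(400,300),interpolation=3)
o[300:,400:]=cv2.resize(grab_frame("side")[130:400,180:540],(400,300),interpolation=3)
cv2.imwrite("pics/w9c.png",o)
```

```text
36.475 [0.654  0.144  0.2161] [ 3.141e+00  1.000e-03 -2.000e-03] [-0.07  0.64 -0.38  1.48  0.26  1.06 -2.08]
```

View pics/w9c.png

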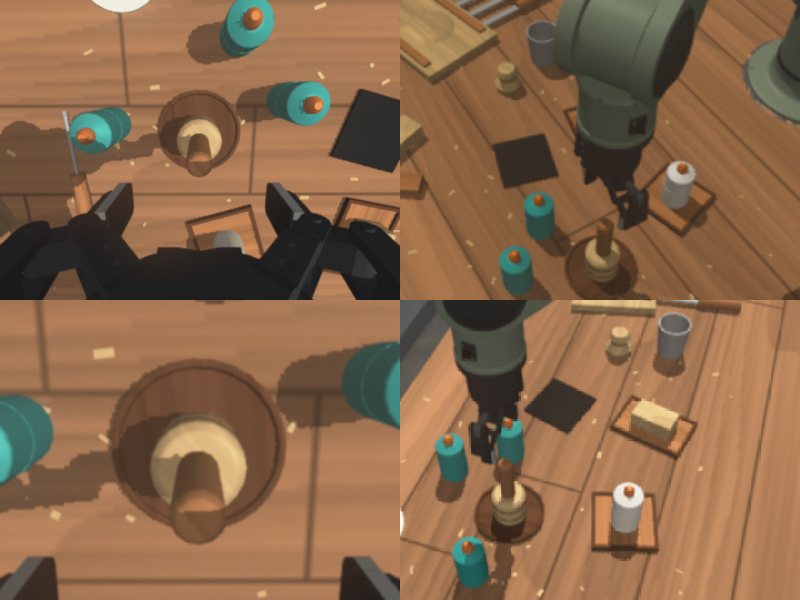

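The mallet is upright in the dish, head at crop (198,463) and dish outer edge x 110–286, y 358–528. A quick numeric check follows.

Run:
```python
from h import *
st=np.load("w9.npy",allow_pickle=True).item(); c=cam("wrist",st)
f=lambda p:(np.array(p)-[0,300])/1.3333+[170,100]
for k,p,z in (("top",[(198,517)],.156),("head",[(150,465),(246,465)],.068),("headTB",[(198,418),(198,511)],.068),("rimLR",[(110,447),(286,447)],.009),("rimTB",[(198,358),(198,528)],.009)):
    print(k,(plane(c,f(p),z).mean(0)*1000).round(1))
```

```text
top [654.4 143.7]
head [656.  143.7]
headTB [655.5 143.7]
rimLR [655.2 143.8]
rimTB [655.1 143.8]
```

move_arm([
  [0, 0, 20, 0],
  [0, 0, 60, 0],
  [0, 0, 100, 0],
  [0, 0, 100, 0],
  [0, 0, 100, 0],
  [0, 0, 100, 0],
  [0, 0, 100, 0],
])

```text
clock: 37.5
position: [0.6541, 0.1441, 0.3159]
tool_rot: [3.141, 0.001, -0.002]
force: [0.3, 0.5, -0.3]
grip_width: 0.0858
finger_force: 0.0
```

Mallet centred to within 1 mm, and the bystanders haven't moved. Handing in.

```bash
python3 -c "
from workcell import bot
print(bot.job_done())"
```

```text
the job is handed in; nothing more can be done
None
```

I handed the job in at 37.5 s: the mallet is in the round dish, the glue bottle in the square tray and the sanding block lengthwise in the oblong tray, each upright and within about 2 mm of centre by the wrist camera, and the screwdriver, pencil cup, turned foot and turquoise bottles were not touched.

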